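# Set a rivet squeezer's stroke on its setting block

### The arm

A 6-joint arm with a two-finger parallel gripper is mounted at the origin on the work surface. World frame = base frame: x ahead of the robot, y to its left, z up, the work surface at z = 0. Lengths are in m, angles in rad, forces in N, time in s.
With the tool pointing down it reaches from about 0.325 to 0.9 m from the base axis. Payload 3.5 kg.
Tool frame: the origin (TCP) lies between the finger pads; the fingertips stand 11 mm ahead of it and the grasp point (between the pads) lies 8 mm behind it (tip_reach is the distance from the TCP to the fingertips, in m); z points along the fingers, y is the line along which they close (so a half turn about z gives the same grasp; the last joint's range is limited). The gripper opens to 85 mm and grips with 20 to 120 N. Pads are 22 mm wide; open, the fingers measure 114 mm over their backs; the gripper's body (76 mm by 85 mm) begins 54 mm behind the grasp point. The pads swing forward as they close: fully open they stand 13 mm farther back than shut.
Start: joints at [1.103, 0.276, -0.026, 1.268, 0, 1.467], TCP at [0.223, 0.584, 0.242] pointing down, gripper open.
Joint ranges: [-3.12, 3.12], [-0.85, 1.88], [-1.08, 1.24], [-1.95, 2.15], [-1.57, 1.53], [-3.14, 3.14]. Speed limits (rad/s): [2.57, 2.57, 3.14, 3.14, 3.14, 3.14].

### API

Orientations are given as a unit quaternion [w, x, y, z].
In Python, from workcell import state, camera, sign_off, tip_reach gives the robot as it stands.
- The arm moves only by the shell command python3 -m handwheel 'ROWS' [FORCE]. ROWS is a JSON object of lists of equal length, an entry for each row: "slide": the shift along the tool's x, y, z in m, a list of three; "yaw": the turn about the tool's z in units of 6 degrees (1.0 is 6 degrees); "jaw": the opening, from -1 (shut) to 1 (fully open). A call has 1 to 8 rows; each row is the pose to reach, as a shift and turn from the pose commanded when the call began, along the tool's axes at that moment; what a row does not reach only later rows make up. A row lasts 1/8 s, in which the tool goes at most 62.5 mm and 10.7 degrees, less where a joint would pass 70% of its speed; a pose out of reach is approached as far as the arm can. A call with a gripper value outside its range is refused whole. The fingers move at their own pace and stop on an object; FORCE is the grip in N (left out, the last holds). Time passes only in rows, so rows that repeat a pose let the fingers close. It gives the time, the measured TCP pose, the force, the opening and the grip force at its end, in the units of the state.
- state(): the state, without advancing time (a new reading comes with each control period).
- camera(name): name is "side" or "top"; returns a dict with "img" (480x640x3 uint8, red, green, blue), "fx", "fy", "cx", "cy" (pixels), "k1" (the pictures are not rectified: a ray, as slopes to the right and down, at radius r is drawn at 1 + k1 r^2 times it, then the intrinsics apply), "world_from_camera" (4x4, takes a point from camera to world coordinates). Camera axes: x right, y down, z forward; pixel columns grow to the right and rows downward; lengths in m; the calibration is good to about 2 mm. A picture is of the moment at which its call begins. There is no depth.
- sign_off(): hands the job in; it is judged then, once.
The state is a dict: "time": time; "joint_positions": joint angles; "qd": joint speeds; "joint_efforts": joint torques, N m; "eef_pos": TCP position; "eef_rot": TCP orientation; "contact_force": force on the tool from outside, world axes, zero at the start; "torque": the same for the moment, N m; "width": opening from 0.0 (shut) to 1.0 (fully open); "gripper_force": force on a finger pad.
Only numpy, scipy, OpenCV 4.12 (cv2) and the standard library are available. Lean on these libraries where they do the work, as an engineer would, in place of code of your own. Each camera call takes 0.05 s, during which the arm holds its last target. There are 200 camera calls.

### The job

This newly arrived rivet squeezer is to have its stroke stop set: first slide the black transport-lock knob on top of the housing all the way to its other end stop, then lift the brass setting block out of its walnut stand, slide it down upright and square into whichever of the two gaps between ram and dies is wide enough until it stands on the bed (set it down, do not drop it) and let go of it. Then pull the red-gripped lever down until the ram presses the block firmly and flush against its die, and finish while still holding the lever there under load, so that a colleague can clamp the stop collar; nothing is let go at the end. Leave the clevis pins, the bin divider and the plug gauge where they are.

Things in the scene. Friction and masses are not known exactly. Their poses are not given: they have to be found in the camera images.
- squeezer: Cast-iron bench rivet squeezer, fixed. Origin: bench level, middle of its 130 x 300 mm foot; y = pressing direction, z up. Bed top 30 mm high. Along y (mm): lever pivot -125; housing -115 to -15, 98 high; lock tongue on top, -23 to 32, 105 high; ram; throat with two gaps; anvil jaw 105 to 150, 82 high, with two dies side by side at x = 28 and x = -28 (which is where varies).
- ram: Wide flat steel ram, 118 (x) x 40 x 45 mm, that crosses both gaps and slides along the squeezer's +y by 0 to 18 mm as the lever is pulled (31 mm per rad of lever). Origin: middle of the lower edge of its pressing face; axes as the squeezer's. Ram top 76 mm above the bench. At rest its face is at squeezer y = 51.
- short_die: Short flat steel die, 44 mm wide, 46 high, sticking 12 mm out of the anvil jaw towards the ram. Origin: middle of the lower edge of its back face on the jaw, at bed height (bench + 30 mm); axes as the squeezer's, so its pressing face is at y = -12. With the ram at rest the gap before it is 42 mm: the wide one.
- long_die: Long flat steel die, 44 mm wide, 46 high, sticking 34 mm out of the jaw. Origin and axes as for the short die; its face is at y = -34. With the ram at rest the gap before it is only 20 mm: too narrow for the block.
- lock (a joint): Transport lock slide on top of the housing, 0 to 0.036 m. Starts at 0 to 0.008, where its tooth stands before a lug on the ram and blocks ram and lever; grows as the knob is slid to the squeezer's -x side (the robot's side); at 0.036 it is at its end stop, fully released. About 2 to 3 N of friction; stays where it is left.
- knob (a point): Middle of the black round knob of the transport lock (knob 24 mm across, 26 mm high, its underside 110 mm and its top 136 mm above the bench; this point is 123 mm up). Moves with the lock; axes as the squeezer's.
- lever: Spring-loaded lever. Origin on its pivot axis, mid-width, 80 mm above the bench; x = pivot axis (squeezer's x); z outwards along it: 35 degrees above level at rest, towards the squeezer's -y. Travels down 0.58 rad. Pull at the grip: 3 N at rest, 5 to 8 N 0.45 rad down, where the ram meets a block against the short die; extra pull squeezes the block about 4.5-fold; 5 N extra is firm.
- lever_grip (a point): Middle of the lever's red round grip (28 mm thick, 100 mm long), 145 mm out from the pivot axis; axes as the lever's. It can be pinched from above across x and led down in an arc.
- gauge: Brass setting block, about 0.4 kg: gauging body 36 (x) x 28 (y, the gauged thickness) x 44 mm high, with a finger tang on top, 24 (x) x 16 (y) mm, from 44 to 93 mm high. Origin: centre of its underside, z up. Its broad 36 x 44 faces go against ram and die; either way round will do.
- stand: Fixed walnut block, 76 x 76 x 34 mm, with a 20 mm deep pocket (3 mm loose in all) in the middle of its top in which the setting block stands upright, so that the block's underside starts 14 mm above the bench. Origin: centre of its underside; x, y axes as the block's at the start.
- plug_gauge: Brass thread plug gauge, 110 mm long, lying along its y axis in a low walnut cradle (24 mm high, at the robot's side of the squeezer). Origin: middle of its underside. Leave alone.
- pin_a: Stainless clevis pin, 51 mm high, standing on its 20 mm head beyond the squeezer. Origin: centre of its underside. Leave alone.
- pin_b: The other, equal clevis pin. Leave alone.
- divider: Black phenolic bin divider, 75 x 160 x 5 mm, lying flat beyond the squeezer. Origin: centre of its underside. Leave alone.
Things that resemble listed ones, but are neither listed nor needed, are in the scene too. Leave any green or pink look-alike of the gauge alone.

How it is judged:
By the outcome, as a careful person would: the job done as asked, in the order asked, and still so for the second after the job is handed in, while the arm keeps its last pose, push and grip.
It also fails if it takes over 66 s, if anything falls off the work surface, if the arm or the gripper's body presses on something with over 40 N, if the wrist force passes 120 N, or if a joint passes its speed limit or range.

## Working session

There is one attempt and no reset: what is moved stays moved. The work goes in short steps, Python scripts to look and compute and a shell command to move; the robot and the scene stay as the last step left them, time stands still between calls to the robot, and variables do not carry over. Pictures are saved under pics/ and viewed, at most 12 in all, crops included, and the job is handed in when it is done.

```bash
mkdir -p pics; ls; python3 - <<'E'
from workcell import state,camera,tip_reach
import cv2,numpy as np
print(state(),tip_reach)
for n in("top","side"):
    c=camera(n);cv2.imwrite(f"pics/{n}0.png",c["img"][:,:,::-1])
    np.savez(f"{n}0.npz",**c)
    print({k:v for k,v in c.items() if k!="img"})
E
```

```text
pics
{'time': 0.0, 'joint_positions': array([ 1.10258235e+00,  2.77141756e-01, -2.78832027e-02,  1.26799142e+00,
        3.43297871e-05,  1.46740938e+00]), 'qd': array([ 0.00033427,  0.00071515, -0.00027846, -0.00045332, -0.0007702 ,
       -0.00205467]), 'joint_efforts': array([-1.32894278e-03, -4.45502186e+01,  2.95205176e+01,  1.64721021e-02,
       -1.76420822e-04, -3.22693808e-06]), 'eef_pos': array([0.22264506, 0.5831966 , 0.24115313]), 'eef_rot': array([-3.29413190e-04,  1.81403477e-01,  9.83408128e-01, -1.06015967e-03]), 'contact_force': array([-0.18050676, -0.26513274, -0.51265164]), 'torque': array([-0.02521853, -0.02310011, -0.0354811 ]), 'gripper_force': 0.0, 'width': 0.9976099990149934} 0.011
{'fx': 462.71584214792574, 'fy': 462.71584214792574, 'cx': 313.04675319445226, 'cy': 237.74838644033304, 'k1': -0.013958256721054649, 'world_from_camera': array([[-2.50685327e-02, -9.89722591e-01,  1.40786228e-01,
         4.74499009e-01],
       [-9.99679999e-01,  2.52956310e-02, -1.76532193e-04,
         6.48330968e-02],
       [-3.38655857e-03, -1.40745601e-01, -9.90040003e-01,
         9.84431204e-01],
       [ 0.00000000e+00,  0.00000000e+00,  0.00000000e+00,
         1.00000000e+00]])}
{'fx': 436.7440457852896, 'fy': 436.7440457852896, 'cx': 314.6656518373307, 'cy': 238.95060610385528, 'k1': -0.004085554917702596, 'world_from_camera': array([[-0.96030456, -0.17958088,  0.21346163,  0.43199667],
       [-0.27836986,  0.6663999 , -0.69168012,  0.63525584],
       [-0.01803828, -0.72364486, -0.68993676,  0.67549614],
       [ 0.        ,  0.        ,  0.        ,  1.        ]])}
```

View pics/top0.png

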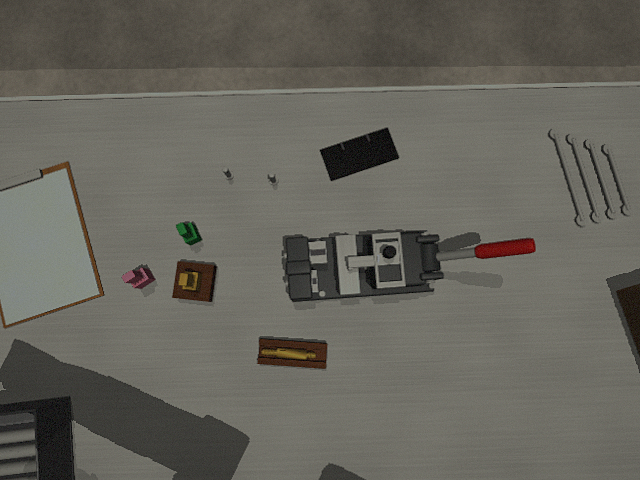

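View pics/side0.png

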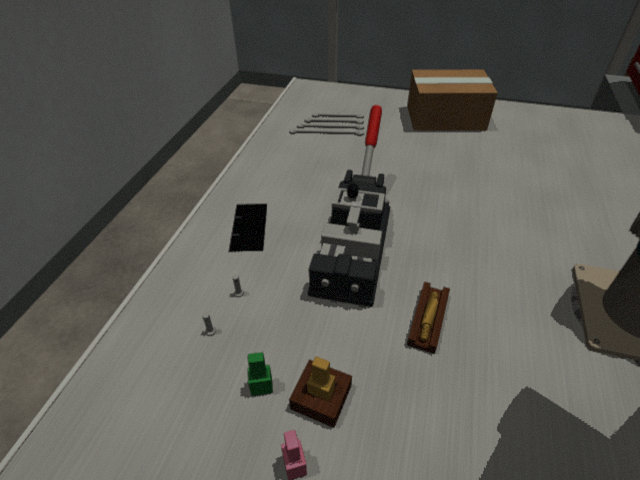

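Top view: squeezer spans about (283–440, 230–300), with the knob at (389,252) and the red grip at (505,248). The gold block is in the walnut stand at (189,281). The look-alikes are green at (188,232) and pink at (138,276). Only the gold one stands in a walnut stand, so that is the block; the brass plug gauge at (290,354) lies in its cradle. I'll confirm this with an enlarged crop.

```bash
python3 - <<'E'
import cv2
t=cv2.imread("pics/top0.png");s=cv2.imread("pics/side0.png")
a=cv2.resize(t[220:310,270:450],(800,400),interpolation=cv2.INTER_CUBIC)
b=cv2.resize(t[255:305,165:225],(240,200),interpolation=cv2.INTER_CUBIC)
c=cv2.resize(s[165:305,300:400],(143,200),interpolation=cv2.INTER_CUBIC)
d=cv2.resize(s[340:430,280:370],(200,200),interpolation=cv2.INTER_CUBIC)
import numpy as np
o=np.zeros((600,800,3),np.uint8);o[:400]=a;o[400:,:240]=b;o[400:,250:393]=c;o[400:,400:600]=d
o=cv2.convertScaleAbs(o,alpha=1.5)
cv2.imwrite("pics/crop0.png",o)
E
```

```text
(no output)
```

View pics/crop0.png

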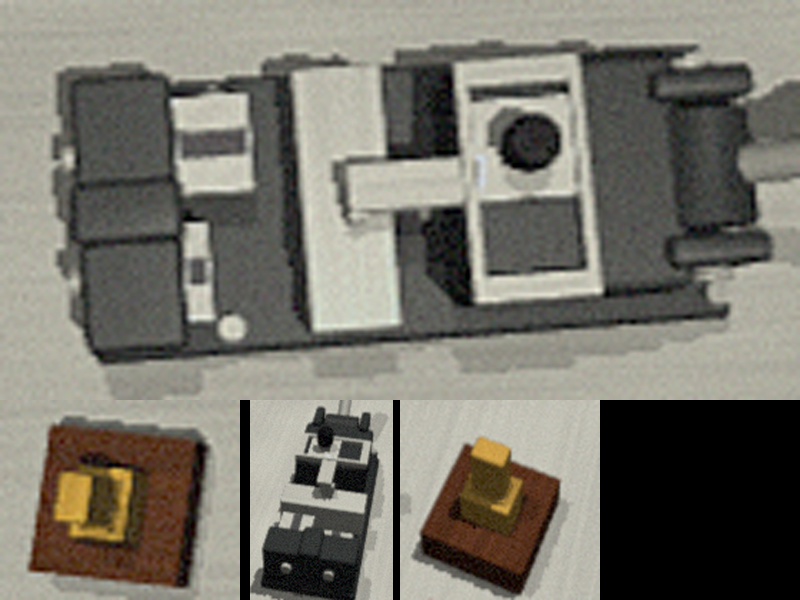

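The crop confirms gold = the brass block with its tang, seated in the walnut stand. The wide gap (short die) is on the robot's side (lower in the picture), between the die at crop (198,270) and the ram. Now I'll measure.

```bash
cat > h.py <<'E'
import cv2,numpy as np
from scipy.optimize import least_squares
def ray(c,p):
    K=np.array([[c["fx"],0,c["cx"]],[0,c["fy"],c["cy"]],[0,0,1.]])
    u=cv2.undistortPoints(np.array([[p]],float),K,np.array([float(c["k1"]),0,0,0]))[0,0]
    T=c["world_from_camera"];return T[:3,3],T[:3,:3]@np.array([u[0],u[1],1])
def plane(c,p,z):
    o,d=ray(c,p);return o+d*(z-o[2])/d[2]
def tri(a,pa,b,pb):
    o,d=ray(a,pa);q,e=ray(b,pb)
    s=np.linalg.lstsq(np.c_[d,-e],q-o,rcond=None)[0]
    A,B=o+d*s[0],q+e*s[1];return (A+B)/2,np.linalg.norm(A-B)
def blob(m,box=None):
    m=m.astype(np.uint8)
    if box is not None:
        k=np.zeros_like(m);k[box[1]:box[3],box[0]:box[2]]=1;m=m*k
    n,l,s,ce=cv2.connectedComponentsWithStats(m);i=1+np.argmax(s[1:,4]);
    return ce[i],s[i],l==i
E
python3 - <<'E'
from h import *
t=dict(np.load("top0.npz"));s=dict(np.load("side0.npz"))
f=lambda x,y:(270+(x+.5)/4.444-.5,220+(y+.5)/4.444-.5)
r=np.array([plane(t,f(*p),.076) for p in[(290,72),(380,66),(402,325),(315,332)]])
print("ram",r.round(4).tolist())
x=(r[0]-r[3])+(r[1]-r[2]);print("x-axis deg",np.degrees(np.arctan2(x[1],x[0])),np.linalg.norm(x)/2,np.linalg.norm(r[0]-r[1]))
for n,p in dict(hf=(455,62),hb=(580,55),hb2=(604,292),hf2=(473,302)).items(): print(n,plane(t,f(*p),.1).round(4))
for n,p in dict(s1=(183,222),s2=(207,222),s3=(214,318),s4=(190,320)).items(): print("short die",n,plane(t,f(*p),.076).round(4))
H=lambda c:cv2.cvtColor(c["img"],cv2.COLOR_RGB2HSV)
ht,hs=H(t),H(s)
dk=lambda h:h[...,2]<45
k,st,_=blob(t["img"].max(2)<40,(378,240,402,264));print("knob",k,st,plane(t,k,.136))
ks,sst,_=blob(s["img"].max(2)<30,(344,180,362,200));print("knob side",ks,sst,tri(t,k,s,ks))
red=lambda h:((h[...,0]<6)|(h[...,0]>174))&(h[...,1]>170)&(h[...,2]>60)
g,st,m=blob(red(ht),(440,200,560,290));g2,st2,_=blob(red(hs),(350,90,400,160))
print("grip",g,st,g2,st2,tri(t,g,s,g2))
br=lambda h:(h[...,1]>110)&(h[...,0]<25)&(h[...,2]>30)
c,st,m=blob(br(ht),(165,250,225,310));ct=cv2.findContours(m.astype(np.uint8),0,2)[0][0]
print("stand rect",cv2.minAreaRect(ct),st)
gd=lambda h:(h[...,0]>17)&(h[...,0]<30)&(h[...,1]>120)
c,st,m=blob(gd(ht)&(ht[...,2]>100),(165,250,225,310));print("gold",c,st)
v=ht[...,2][262:300,172:208];
c1,st1,m1=blob(gd(ht)&(ht[...,2]>185),(165,250,225,310));print("bright",c1,st1,cv2.minAreaRect(cv2.findContours(m1.astype(np.uint8),0,2)[0][0]),plane(t,c1,.107))
c2,st2,_=blob(gd(hs)&(hs[...,2]>185),(290,340,360,420));print(c2,st2)
E
```

```text
ram [[0.6064, 0.0213, 0.076], [0.6081, -0.019, 0.076], [0.493, -0.0243, 0.076], [0.491, 0.014, 0.076]]
x-axis deg 3.13587176159149 0.11545391949583211 0.040297867664610784
hf [ 0.6055 -0.0494  0.1   ]
hb [ 0.6072 -0.1039  0.1   ]
hb2 [ 0.5044 -0.109   0.1   ]
hf2 [ 0.5016 -0.0527  0.1   ]
short die s1 [0.5407 0.0707 0.076 ]
short die s2 [0.5404 0.0601 0.076 ]
short die s3 [0.4982 0.0581 0.076 ]
short die s4 [0.4976 0.0687 0.076 ]
knob [388.82258065 251.77419355] [383 246  13  13 124] [ 0.56546621 -0.074332    0.136     ]
knob side [351.67836257 188.46783626] [344 180  16  18 171] (array([ 0.5675168 , -0.0750533 ,  0.13060323]), np.float64(0.0029509595405843143))
grip [505.1013431  248.35897436] [475 239  60  20 819] [373.28643216 125.56030151] [366 106  15  40 398] (array([ 0.56389473, -0.27731817,  0.16524193]), np.float64(0.0015528960421011934))
stand rect ((192.91448974609375, 280.98883056640625), (36.99100875854492, 37.07722854614258), 7.4314093589782715) [ 173  261   41   41 1263]
gold [187.09937888 280.16770186] [179 272  19  18 161]Traceback (most recent call last):
  File "<stdin>", line 23, in <module>
  File "h.py", line 17, in blob
    n,l,s,ce=cv2.connectedComponentsWithStats(m);i=1+np.argmax(s[1:,4]);
                                                     ~~~~~~~~~^^^^^^^^^
    return _wrapfunc(a, 'argmax', axis=axis, out=out, **kwds)
    return bound(*args, **kwds)
ValueError: attempt to get argmax of an empty sequence
```

```bash
cat >> h.py <<'E'
from scipy.spatial.transform import Rotation as Ro
def delta(tgt,close_deg):
    "slide (tool axes) and yaw units to bring TCP to tgt with the closing line at close_deg in world"
    from workcell import state
    s=state();R=Ro.from_quat(s["eef_rot"],scalar_first=True).as_matrix()
    d=R.T@(np.array(tgt)-s["eef_pos"]);y=R[:,1];a=np.degrees(np.arctan2(y[1],y[0]))
    w=(close_deg-a+90)%180-90
    print("slide",d.round(4),"yaw",round(-w/6,2),"pos",s["eef_pos"].round(4),"j6",s["joint_positions"].round(2),"F",s["contact_force"].round(1),"tilt",np.degrees(np.arccos(-R[2,2])).round(2),"w",s["width"])
E
python3 - <<'E'
from h import *
t=dict(np.load("top0.npz"));s=dict(np.load("side0.npz"))
H=lambda c:cv2.cvtColor(c["img"],cv2.COLOR_RGB2HSV)
ht,hs=H(t),H(s)
m=((ht[...,1]>110)&(ht[...,0]<25)&(ht[...,2]>30))
c,st,m=blob(m,(165,250,225,310));b=cv2.boxPoints(cv2.minAreaRect(cv2.findContours(m.astype(np.uint8),0,2)[0][0]))
w=np.array([plane(t,p,.034) for p in b]);print("stand",w.round(4).tolist(),w.mean(0));print([np.degrees(np.arctan2(*(w[(i+1)%4]-w[i])[1::-1])).round(1) for i in range(4)],np.linalg.norm(w[1]-w[0]),np.linalg.norm(w[2]-w[1]))
print(ht[268:294,176:204,2])
gd=lambda h:(h[...,0]>17)&(h[...,0]<30)&(h[...,1]>120)
for th in(140,150,160):
  for n,h,bx,cm in(("t",ht,(165,250,225,310),t),("s",hs,(290,340,360,420),s)):
    c1,st1,m1=blob(gd(h)&(h[...,2]>th),bx);print(n,th,c1,st1,cv2.minAreaRect(cv2.findContours(m1.astype(np.uint8),0,2)[0][0]),plane(cm,c1,.107).round(4))
delta([.5655,-.0743,.25],93.1)
E
```

```text
stand [[0.4948, 0.3554, 0.034], [0.57, 0.3468, 0.034], [0.5582, 0.2708, 0.034], [0.4833, 0.2803, 0.034]] [0.52658675 0.31330478 0.034     ]
[np.float64(-6.6), np.float64(-98.8), np.float64(172.8), np.float64(81.3)] 0.07565190981926871 0.07685384260977694
[[ 98  53  51  55  62  53  52  54  56  52  35  36  37  34  33  47  60  60
   55  54  56  52  53  58  57  62  62  61]
 [ 81  48  55  47  54  58  56  56  50  25  22  39  19  26  39  27  44  57
   58  57  59  58  55  62  66  54  55  59]
 [ 68  52  56  62  51  56  57  53  54  28  16  28  17  23  21  34  23  34
   35  57  61  57  59  57  58  56  55  56]
 [ 63  52  64  56  60  60  55  51  56  63  51  51  35  33  25  22   5  15
    9  22  19  21  30  41  50  50  55  57]
 [ 61  58  65  54  58  47  49  55  62  71  70  73  72  72  78  70  98 134
  126 111  78  69  34  25  31  43  47  52]
 [ 57  68  60  64  93 111 117 109  93  83  75  67  64  77  79  72 103 141
  141 132 138 120  45  47  32  36  45  64]
 [ 49  60  50  69 111 132 130 126 126 133 132 111  40  39  49  53  60 104
  134 127 138 115  37  43  44  46  59  64]
 [ 55  57  58  76 124 129 
[... 2240 characters left out ...]
   3   2   3] ((183.1000213623047, 283.7000427246094), (0.4472135603427887, 2.2360680103302), 63.43495178222656) [0.5178 0.313  0.107 ]
s 140 [318.5 360.5] [318 359   2   4   4] ((318.5000305175781, 360.5000305175781), (3.130495071411133, 0.4472135603427887), 63.43495178222656) [0.5309 0.3109 0.107 ]Traceback (most recent call last):
  File "<stdin>", line 12, in <module>
  File "h.py", line 17, in blob
    n,l,s,ce=cv2.connectedComponentsWithStats(m);i=1+np.argmax(s[1:,4]);
                                                     ~~~~~~~~~^^^^^^^^^
    return _wrapfunc(a, 'argmax', axis=axis, out=out, **kwds)
    return bound(*args, **kwds)
ValueError: attempt to get argmax of an empty sequence
```

```bash
python3 -m handwheel '{"slide":[[-0.05,-0.044,-0.01],[-0.09,-0.08,-0.01],[-0.13,-0.115,-0.01],[-0.17,-0.15,-0.01],[-0.21,-0.185,-0.01],[-0.25,-0.22,-0.01],[-0.29,-0.255,-0.01],[-0.33,-0.29,-0.01]],"yaw":[-1,-2,-3,-4,-4,-4,-4,-4],"jaw":[0.2,0.2,0.2,0.2,0.2,0.2,0.2,0.2]}' 20; python3 -c "
from h import *
delta([.5655,-.0743,.17],93.1)"
```

```text
time: 1.1
eef_pos: [0.4281, 0.1935, 0.252]
eef_rot: [-0.0, -0.027, 1.0, -0.0]
contact_force: [-0.2, 0.0, 0.1]
width: 0.602
gripper_force: 0.0
slide [-0.1228 -0.2749  0.082 ] yaw 0.0 pos [0.4281 0.1935 0.252 ] j6 [ 0.29 -0.01 -0.33  1.24  0.    0.23] F [-0.2  0.   0.1] tilt 0.02 w 0.6019398305381388
```

```bash
python3 -m handwheel '{"slide":[[-0.022,-0.05,0],[-0.045,-0.1,0.02],[-0.067,-0.15,0.04],[-0.089,-0.2,0.06],[-0.11,-0.247,0.08],[-0.123,-0.275,0.08],[-0.123,-0.275,0.08],[-0.123,-0.275,0.08]],"yaw":[0,0,0,0,0,0,0,0],"jaw":[0.2,0.2,0.2,0.2,0.2,0.2,0.2,0.2]}'; python3 - <<'E'
from h import *
from workcell import camera
delta([.5655,-.0743,.126],93.1)
c=camera("side");cv2.imwrite("pics/s1.png",cv2.resize(c["img"][80:280,260:460,::-1],(600,600)))
E
```

```text
time: 2.1
eef_pos: [0.5648, -0.0722, 0.172]
eef_rot: [-0.001, -0.027, 1.0, 0.0]
contact_force: [0.7, -0.0, 0.3]
width: 0.599
gripper_force: 0.0
slide [-0.0007 -0.0021  0.046 ] yaw 0.0 pos [ 0.5648 -0.0722  0.172 ] j6 [-0.24  0.23 -0.24  1.1   0.   -0.3 ] F [ 0.7 -0.   0.3] tilt 0.09 w 0.5987910615967473
```

View pics/s1.png

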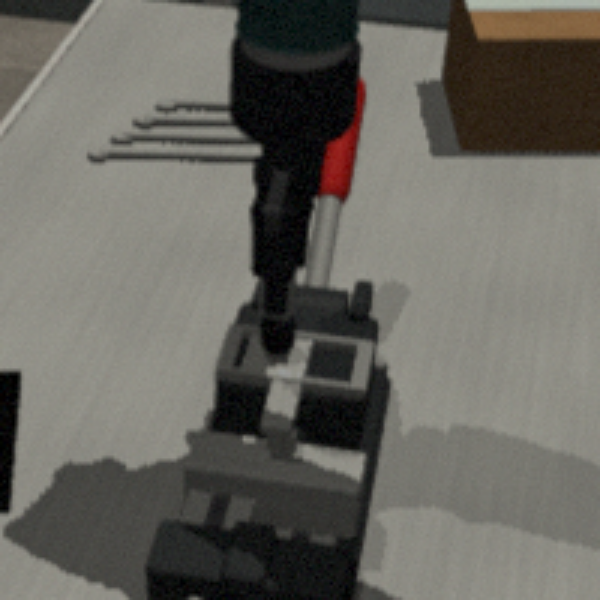

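The fingers straddle the knob at crop (278,330), above the housing and clear of the lever. I'll descend and pinch.

```bash
python3 -m handwheel '{"slide":[[0,-0.002,0.02],[0,-0.002,0.035],[0,-0.002,0.045],[0,-0.002,0.045],[0,-0.002,0.045],[0,-0.002,0.045],[0,-0.002,0.045],[0,-0.002,0.045]],"yaw":[0,0,0,0,0,0,0,0],"jaw":[0.2,0.2,0.2,-0.6,-0.6,-0.6,-0.6,-0.6]}' 25
```

```text
time: 3.15
eef_pos: [0.5653, -0.0781, 0.1273]
eef_rot: [-0.001, -0.026, 1.0, -0.004]
contact_force: [-1.0, -9.4, -3.5]
width: 0.263
gripper_force: 25.9
```

```bash
python3 -m handwheel '{"slide":[[0.003,-0.003,0],[0.008,-0.004,0],[0.013,-0.004,0],[0.017,-0.004,0],[0.021,-0.004,0],[0.024,-0.004,0],[0.026,-0.004,0],[0.026,-0.004,0]],"yaw":[0,0,0,0,0,0,0,0],"jaw":[-0.6,-0.6,-0.6,-0.6,-0.6,-0.6,-0.6,-0.6]}' 25
```

```text
time: 4.15
eef_pos: [0.5394, -0.0797, 0.1273]
eef_rot: [-0.0, -0.027, 1.0, 0.0]
contact_force: [1.0, 3.3, -2.6]
width: 0.264
gripper_force: 25.9
```

```bash
python3 -m handwheel '{"slide":[[0.002,0,0],[0.004,0,0],[0.006,0,0],[0.007,0,0],[0.007,0,0]],"yaw":[0,0,0,0,0],"jaw":[-0.6,-0.6,-0.6,-0.6,-0.6]}' 25
```

```text
time: 4.78
eef_pos: [0.5338, -0.08, 0.1274]
eef_rot: [0.001, -0.027, 1.0, 0.001]
contact_force: [3.6, 5.6, -5.8]
width: 0.264
gripper_force: 25.8
```

```bash
python3 -m handwheel '{"slide":[[0.002,0.001,0],[0.004,0.001,0],[0.006,0.001,0],[0.006,0.001,0],[0.006,0.001,0]],"yaw":[0,0,0,0,0],"jaw":[-0.6,-0.6,-0.6,-0.6,-0.6]}' 25
```

```text
time: 5.4
eef_pos: [0.5335, -0.08, 0.1275]
eef_rot: [0.007, -0.027, 1.0, 0.0]
contact_force: [18.7, 4.2, -17.5]
width: 0.265
gripper_force: 25.7
```

```bash
python3 -m handwheel '{"slide":[[-0.005,0,0],[-0.006,0,0],[-0.006,0,0],[-0.006,0,-0.03],[-0.006,0,-0.07],[-0.006,0,-0.1]],"yaw":[0,0,0,0,0,0],"jaw":[0.1,0.1,0.1,0.1,0.1,0.1]}'; python3 - <<'E'
from h import *
delta([.5265,.3135,.17],82.3)
E
```

```text
time: 6.15
eef_pos: [0.5327, -0.0799, 0.2292]
eef_rot: [0.0, -0.027, 1.0, -0.001]
contact_force: [0.5, 0.2, 0.5]
width: 0.551
gripper_force: 0.0
slide [-0.0149  0.3933  0.0587] yaw 1.8 pos [ 0.5327 -0.0799  0.2292] j6 [-0.27  0.13 -0.23  1.2  -0.   -0.32] F [0.5 0.2 0.5] tilt 0.09 w 0.5507273037289019
```

```bash
python3 -m handwheel '{"slide":[[-0.002,0.05,-0.01],[-0.005,0.11,-0.01],[-0.008,0.17,-0.01],[-0.01,0.23,-0.01],[-0.012,0.29,0.01],[-0.014,0.34,0.03],[-0.015,0.38,0.055],[-0.015,0.393,0.059]],"yaw":[0,0.5,1,1.8,1.8,1.8,1.8,1.8],"jaw":[0.1,0.1,0.1,0.1,0.1,0.1,0.1,0.1]}'; python3 -m handwheel '{"slide":[[0,0,0],[0,0,0]],"yaw":[0,0],"jaw":[0.1,0.1]}';  python3 - <<'E'
from h import *
from workcell import camera
delta([.5265,.3135,.084],82.3)
t=camera("top");s=camera("side");np.savez("t2",**t);np.savez("s2",**s)
o=np.hstack([cv2.resize(t["img"][220:310,270:450],(480,240)),cv2.resize(s["img"][300:440,240:400],(274,240))])
cv2.imwrite("pics/s2.png",cv2.convertScaleAbs(o[...,::-1],alpha=1.5))
E
```

```text
time: 7.15
eef_pos: [0.5246, 0.3146, 0.1663]
eef_rot: [-0.002, 0.066, 0.998, -0.001]
contact_force: [0.4, -1.2, 0.1]
width: 0.55
gripper_force: 0.0
time: 7.4
eef_pos: [0.5273, 0.3127, 0.1695]
eef_rot: [0.001, 0.068, 0.998, 0.0]
contact_force: [0.4, -0.4, 0.3]
width: 0.553
gripper_force: 0.0
slide [0.0011 0.0007 0.0855] yaw -0.01 pos [0.5273 0.3127 0.1695] j6 [ 0.43  0.3  -0.15  1.12 -0.    0.57] F [ 0.4 -0.4  0.3] tilt 0.09 w 0.55272244074252
```

View pics/s2.png

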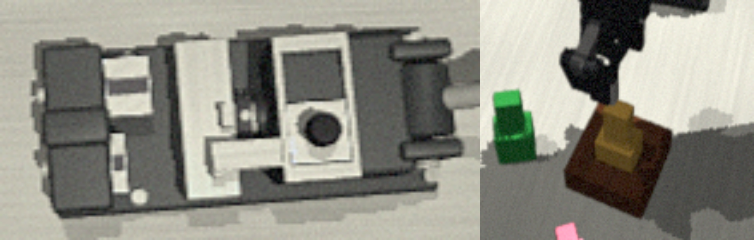

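The lock slide now sits at the lower (robot-side) end of its frame, with the knob at crop (322,128). The gripper hangs above the gold tang. I'll descend and grip.

```bash
python3 -m handwheel '{"slide":[[0.001,0,0.03],[0.001,0,0.06],[0.001,0,0.08],[0.001,0,0.085],[0.001,0,0.085],[0.001,0,0.085],[0.001,0,0.085],[0.001,0,0.085]],"yaw":[0,0,0,0,0,0,0,0],"jaw":[0.1,0.1,0.1,0.1,-0.7,-0.7,-0.7,-0.7]}' 50; python3 -m handwheel '{"slide":[[0,0,0],[0,0,0],[0,0,-0.01],[0,0,-0.02],[0,0,-0.03],[0,0,-0.06],[0,0,-0.11],[0,0,-0.11]],"yaw":[0,0,0,0,0,0,0,0],"jaw":[-0.7,-0.7,-0.7,-0.7,-0.7,-0.7,-0.7,-0.7]}' 50;  python3 - <<'E'
from h import *
from workcell import camera
t=camera("top");s=camera("side");np.savez("t3",**t);np.savez("s3",**s)
o=np.hstack([cv2.resize(t["img"][230:330,140:240],(400,400)),cv2.resize(s["img"][260:420,240:400],(400,400))])
cv2.imwrite("pics/s3.png",cv2.convertScaleAbs(o[...,::-1],alpha=1.5))
delta([.5196,.0372,.2],93.1)
E
```

```text
time: 8.5
eef_pos: [0.5266, 0.3141, 0.0847]
eef_rot: [0.001, 0.067, 0.998, 0.0]
contact_force: [0.0, -0.6, 4.1]
width: 0.18
gripper_force: 51.6
time: 9.5
eef_pos: [0.5284, 0.3156, 0.1987]
eef_rot: [0.004, 0.067, 0.998, 0.003]
contact_force: [0.7, -0.0, -3.0]
width: 0.176
gripper_force: 50.6
slide [-0.0315 -0.275  -0.0066] yaw -1.8 pos [0.5252 0.314  0.1936] j6 [ 0.43  0.28 -0.12  1.16  0.    0.57] F [-0.7 -0.3 -5.2] tilt 0.03 w 0.17707857849684785
```

View pics/s3.png

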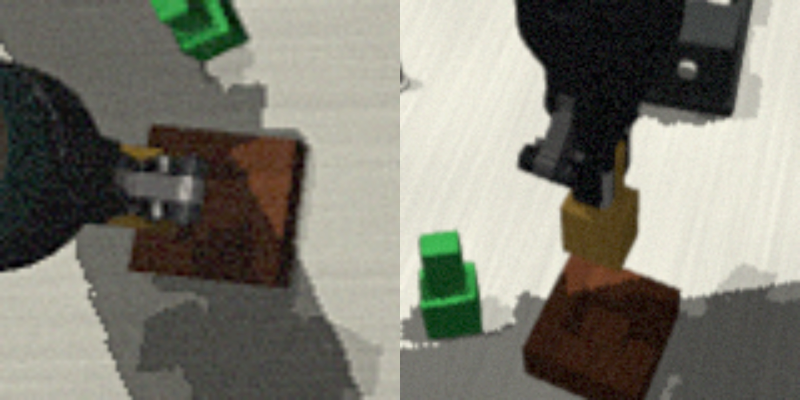

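The block hangs upright between the fingers over the empty stand at (600,230) in the side crop; the green look-alike was not touched. Now to the wide gap.

```bash
python3 -m handwheel '{"slide":[[-0.003,-0.03,0],[-0.008,-0.07,0],[-0.013,-0.115,0],[-0.018,-0.16,0],[-0.023,-0.205,0],[-0.028,-0.24,0],[-0.031,-0.265,0],[-0.0315,-0.275,0]],"yaw":[0,-0.3,-0.6,-0.9,-1.2,-1.5,-1.8,-1.8],"jaw":[-0.7,-0.7,-0.7,-0.7,-0.7,-0.7,-0.7,-0.7]}' 50; python3 -m handwheel '{"slide":[[0,0,0],[0,0,0],[0,0,0]],"yaw":[0,0,0],"jaw":[-0.7,-0.7,-0.7]}';  python3 - <<'E'
from h import *
from workcell import camera
delta([.5196,.0367,.11],93.1)
t=camera("top");s=camera("side");np.savez("t4",**t);np.savez("s4",**s)
o=np.hstack([cv2.resize(t["img"][220:310,270:370],(400,360)),cv2.resize(s["img"][180:310,290:400],(400,360))])
cv2.imwrite("pics/s4.png",cv2.convertScaleAbs(o[...,::-1],alpha=1.6))
E
```

```text
time: 10.6
eef_pos: [0.5179, 0.0362, 0.1911]
eef_rot: [-0.002, -0.026, 1.0, 0.0]
contact_force: [-0.2, -0.1, -4.6]
width: 0.182
gripper_force: 50.5
time: 10.98
eef_pos: [0.5198, 0.038, 0.1932]
eef_rot: [-0.0, -0.028, 1.0, 0.0]
contact_force: [0.5, 0.2, -4.0]
width: 0.181
gripper_force: 50.5
slide [ 0.0003 -0.0013  0.0832] yaw 0.01 pos [0.5198 0.038  0.1932] j6 [-0.05  0.13 -0.32  1.13  0.   -0.11] F [ 0.5  0.2 -4. ] tilt 0.02 w 0.18097331620364213
```

View pics/s4.png

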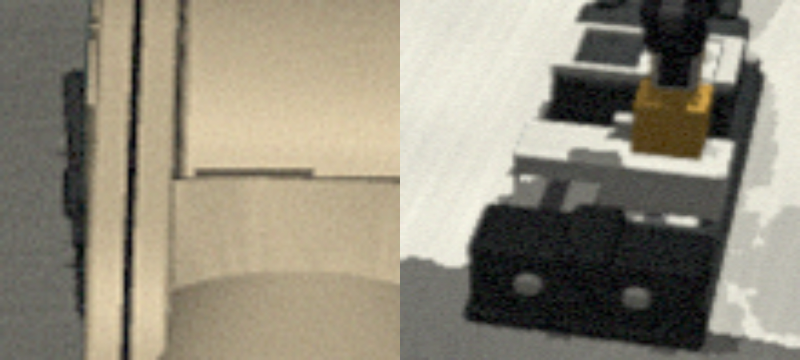

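The side view shows the block square over the throat on the robot's side, at (672,120); the arm hides the top view. I'll lower it in stages and watch the force.

```bash
python3 -m handwheel '{"slide":[[0,-0.001,0.015],[0,-0.001,0.03],[0,-0.001,0.04],[0,-0.001,0.048],[0,-0.001,0.056],[0,-0.001,0.064],[0,-0.001,0.072],[0,-0.001,0.08]],"yaw":[0,0,0,0,0,0,0,0],"jaw":[-0.7,-0.7,-0.7,-0.7,-0.7,-0.7,-0.7,-0.7]}' 50; python3 -m handwheel '{"slide":[[0,0,0.002],[0,0,0.004],[0,0,0.006],[0,0,0.008],[0,0,0.008]],"yaw":[0,0,0,0,0],"jaw":[-0.7,-0.7,-0.7,-0.7,-0.7]}'; python3 - <<'E'
from h import *
from workcell import camera
delta([.5196,.0367,.11],93.1)
s=camera("side");cv2.imwrite("pics/s5.png",cv2.convertScaleAbs(cv2.resize(s["img"][180:310,290:400],(508,600))[...,::-1],alpha=1.6))
E
```

```text
time: 12.08
eef_pos: [0.5201, 0.0361, 0.1129]
eef_rot: [0.0, -0.027, 1.0, -0.0]
contact_force: [0.3, -0.5, -3.4]
width: 0.181
gripper_force: 50.6
time: 12.7
eef_pos: [0.5199, 0.0362, 0.1052]
eef_rot: [-0.0, -0.027, 1.0, 0.0]
contact_force: [-0.4, -0.5, -3.4]
width: 0.179
gripper_force: 50.6
slide [ 0.0002  0.0006 -0.0048] yaw 0.0 pos [0.5199 0.0362 0.1052] j6 [-0.05  0.21 -0.42  0.94 -0.   -0.11] F [-0.4 -0.5 -3.4] tilt 0.01 w 0.17920407140938197
```

View pics/s5.png

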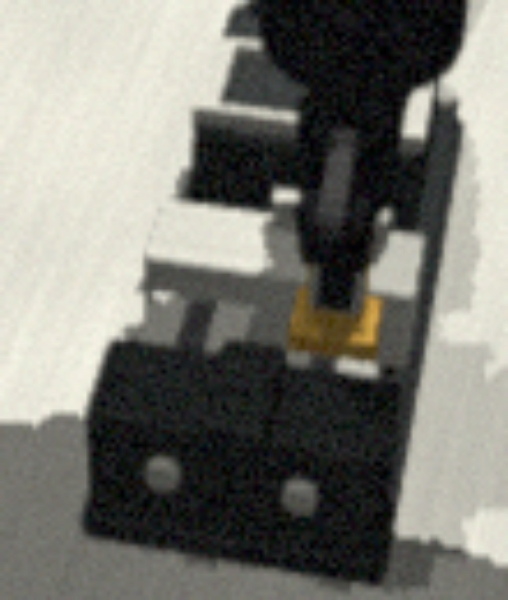

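The block is in the robot-side gap at (335,325), in front of the short die, with no side load. About 4 mm is left.

```bash
python3 -m handwheel '{"slide":[[0,0,0.001],[0,0,0.002],[0,0,0.003],[0,0,0.004],[0,0,0.0045],[0,0,0.005],[0,0,0.005]],"yaw":[0,0,0,0,0,0,0],"jaw":[-0.7,-0.7,-0.7,-0.7,-0.7,-0.7,-0.7]}'
```

```text
time: 13.62
eef_pos: [0.52, 0.0361, 0.1007]
eef_rot: [0.0, -0.027, 1.0, -0.0]
contact_force: [-1.3, -0.1, 0.8]
width: 0.184
gripper_force: 51.3
```

```bash
python3 -m handwheel '{"slide":[[0,0,0.0005],[0,0,0.001],[0,0,0.001]],"yaw":[0,0,0],"jaw":[-0.7,-0.7,-0.7]}'
```

```text
time: 14.0
eef_pos: [0.5201, 0.0361, 0.1007]
eef_rot: [0.0, -0.027, 1.0, -0.0]
contact_force: [-4.2, -0.6, 8.8]
width: 0.178
gripper_force: 52.5
```

It is standing on the bed. I'll ease off, open and lift away.

```bash
python3 -m handwheel '{"slide":[[0,0,-0.001],[0,0,-0.001],[0,0,-0.001],[0,0,-0.001],[0,0,-0.02],[0,0,-0.05],[0,0,-0.09],[0,0,-0.13]],"yaw":[0,0,0,0,0,0,0,0],"jaw":[-0.7,0.1,0.1,0.1,0.1,0.1,0.1,0.1]}' 30; python3 - <<'E'
from h import *
delta([.564,-.277,.24],3.1)
E
```

```text
time: 15.0
eef_pos: [0.5199, 0.0362, 0.2303]
eef_rot: [-0.0, -0.027, 1.0, 0.0]
contact_force: [0.3, -0.4, -0.2]
width: 0.552
gripper_force: 0.0
slide [-0.0271 -0.3151 -0.0097] yaw 15.0 pos [0.5199 0.0362 0.2303] j6 [-0.05  0.1  -0.27  1.2   0.   -0.11] F [ 0.3 -0.4 -0.2] tilt 0.01 w 0.5519322860551908
```

```bash
python3 -m handwheel '{"slide":[[-0.003,-0.03,-0.01],[-0.007,-0.08,-0.02],[-0.01,-0.12,-0.02],[-0.014,-0.16,-0.02],[-0.018,-0.2,-0.02],[-0.022,-0.24,-0.02],[-0.025,-0.28,-0.02],[-0.027,-0.315,-0.02]],"yaw":[1.7,3.4,5.1,6.8,8.5,10.2,11.9,13.6],"jaw":[0.2,0.2,0.2,0.2,0.2,0.2,0.2,0.2]}';python3 -m handwheel '{"slide":[[0,0,0],[0,0,0],[0,0,0]],"yaw":[1.4,1.4,1.4],"jaw":[0.2,0.2,0.2]}'; python3 - <<'E'
from h import *
from workcell import camera
delta([.5643,-.277,.157],3.1)
t=camera("top");s=camera("side");np.savez("t6",**t);np.savez("s6",**s)
o=np.hstack([cv2.resize(t["img"][220:310,270:370],(400,360)),cv2.resize(s["img"][80:240,320:440],(270,360))])
cv2.imwrite("pics/s6.png",cv2.convertScaleAbs(o[...,::-1],alpha=1.6))
E
```

```text
time: 16.0
eef_pos: [0.5642, -0.2786, 0.2491]
eef_rot: [0.0, 0.635, 0.772, 0.0]
contact_force: [0.4, -0.3, -0.3]
width: 0.598
gripper_force: 0.0
time: 16.38
eef_pos: [0.5639, -0.2766, 0.2492]
eef_rot: [-0.0, 0.687, 0.727, -0.0]
contact_force: [0.1, 0.3, -0.9]
width: 0.599
gripper_force: 0.0
slide [-0.0004  0.0004  0.0922] yaw 0.02 pos [ 0.5639 -0.2766  0.2492] j6 [-0.56  0.28 -0.01  1.28  0.    0.96] F [ 0.1  0.3 -0.9] tilt 0.01 w 0.5985204905624977
```

View pics/s6.png

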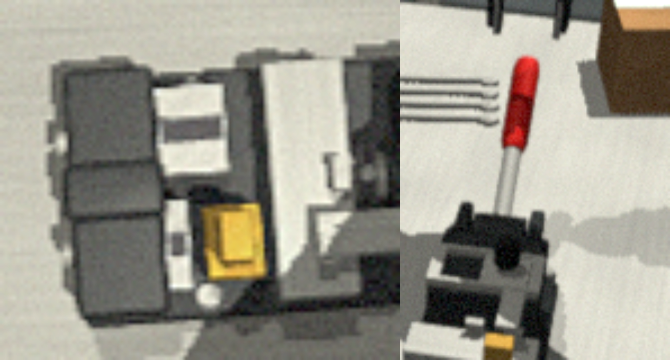

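The block stands upright and square in the gap at (235,240), in front of the short die. The gripper is above the red grip, which is unobstructed. I'll descend and pinch the grip.

```bash
python3 -m handwheel '{"slide":[[0,0,0.03],[0,0,0.06],[0,0,0.08],[0,0,0.09],[0,0,0.09],[0,0,0.09],[0,0,0.09],[0,0,0.09]],"yaw":[0,0,0,0,0,0,0,0],"jaw":[0.2,0.2,0.2,0.2,-0.5,-0.5,-0.5,-0.5]}' 50; python3 -c "
from h import *
delta([.5643,-.277,.157],3.1)"
```

```text
time: 17.48
eef_pos: [0.5645, -0.2768, 0.1599]
eef_rot: [0.0, 0.688, 0.726, 0.001]
contact_force: [2.8, 2.1, -1.8]
width: 0.308
gripper_force: 49.6
slide [-0.0002 -0.0003  0.0029] yaw 0.0 pos [ 0.5645 -0.2768  0.1599] j6 [-0.56  0.33 -0.13  1.11  0.    0.96] F [ 2.8  2.1 -1.8] tilt 0.08 w 0.30767762024543194
```

```bash
python3 -m handwheel '{"slide":[[-0.004,0,0.006],[-0.0077,0,0.0123],[-0.011,0,0.019],[-0.0142,0,0.0253],[-0.017,0,0.032],[-0.0193,0,0.0388],[-0.0193,0,0.0388]],"yaw":[0,0,0,0,0,0,0],"jaw":[-0.5,-0.5,-0.5,-0.5,-0.5,-0.5,-0.5]}' 50; python3 - <<'E'
from h import *
from workcell import camera
delta([.5643,-.277,.157],3.1)
t=camera("top");s=camera("side");np.savez("t7",**t)
o=np.hstack([cv2.resize(t["img"][220:310,270:370],(400,360)),cv2.resize(s["img"][80:240,320:440],(270,360))])
cv2.imwrite("pics/s7.png",cv2.convertScaleAbs(o[...,::-1],alpha=1.6))
E
```

```text
time: 18.35
eef_pos: [0.5657, -0.2976, 0.1219]
eef_rot: [0.001, 0.688, 0.726, -0.0]
contact_force: [-0.2, 1.7, 7.8]
width: 0.312
gripper_force: 48.8
slide [ 0.0206 -0.0002 -0.0352] yaw -0.01 pos [ 0.5657 -0.2976  0.1219] j6 [-0.59  0.38 -0.15  1.04 -0.    0.93] F [-0.2  1.7  7.8] tilt 0.15 w 0.3120829447727048
```

View pics/s7.png

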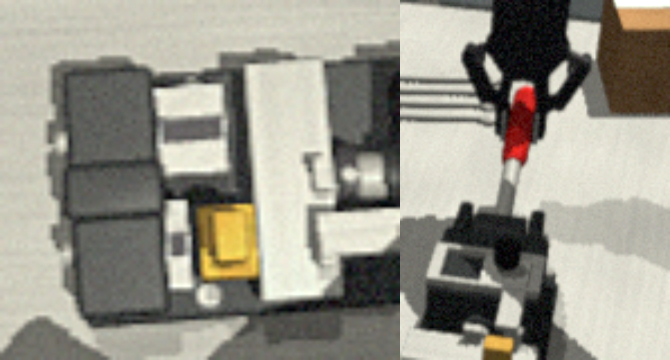

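The lock is clear: the ram has advanced to the block (face at about x=258) and the block is still square. I'll continue down the arc.

```bash
python3 -m handwheel '{"slide":[[-0.001,0,0.004],[-0.002,0,0.007],[-0.003,0,0.011],[-0.0037,0,0.014],[-0.0043,0,0.0175],[-0.0043,0,0.0175]],"yaw":[0,0,0,0,0,0],"jaw":[-0.5,-0.5,-0.5,-0.5,-0.5,-0.5]}' 50
```

```text
time: 19.2
eef_pos: [0.5659, -0.3027, 0.105]
eef_rot: [0.002, 0.688, 0.726, -0.001]
contact_force: [-1.7, 0.4, 7.1]
width: 0.309
gripper_force: 48.8
```

```bash
python3 -m handwheel '{"slide":[[-0.0002,0,0.001],[-0.0005,0,0.002],[-0.0007,0,0.003],[-0.0007,0,0.003],[-0.0007,0,0.003]],"yaw":[0,0,0,0,0],"jaw":[-0.5,-0.5,-0.5,-0.5,-0.5]}' 50
```

```text
time: 19.82
eef_pos: [0.566, -0.3033, 0.1022]
eef_rot: [0.002, 0.688, 0.726, -0.001]
contact_force: [-2.6, -0.3, 9.2]
width: 0.307
gripper_force: 48.8
```

```bash
python3 -m handwheel '{"slide":[[-0.0002,0,0.001],[-0.0003,0,0.002],[-0.0004,0,0.003],[-0.0004,0,0.003],[-0.0004,0,0.003]],"yaw":[0,0,0,0,0],"jaw":[-0.5,-0.5,-0.5,-0.5,-0.5]}' 50
```

```text
time: 20.45
eef_pos: [0.566, -0.3039, 0.0993]
eef_rot: [0.002, 0.688, 0.726, -0.001]
contact_force: [-1.6, -0.5, 7.7]
width: 0.31
gripper_force: 48.8
```

```bash
python3 -m handwheel '{"slide":[[-0.0001,0,0.001],[-0.0002,0,0.0015],[-0.0002,0,0.0015],[-0.0002,0,0.0015]],"yaw":[0,0,0,0],"jaw":[-0.5,-0.5,-0.5,-0.5]}' 50
```

```text
time: 20.95
eef_pos: [0.566, -0.3041, 0.098]
eef_rot: [0.002, 0.688, 0.726, -0.001]
contact_force: [-3.2, 0.1, 8.9]
width: 0.303
gripper_force: 48.9
```

```bash
python3 -m handwheel '{"slide":[[-0.0001,0,0.001],[-0.0002,0,0.002],[-0.0002,0,0.002],[-0.0002,0,0.002]],"yaw":[0,0,0,0],"jaw":[-0.5,-0.5,-0.5,-0.5]}' 50
```

```text
time: 21.45
eef_pos: [0.5661, -0.3042, 0.0972]
eef_rot: [0.002, 0.688, 0.726, -0.001]
contact_force: [-4.4, 1.9, 15.0]
width: 0.308
gripper_force: 49.5
```

```bash
python3 - <<'E'
from h import *
from workcell import camera
t=camera("top");s=camera("side");np.savez("t8",**t)
o=np.hstack([cv2.resize(t["img"][220:310,270:370],(400,360)),cv2.resize(s["img"][170:300,300:400],(277,360))])
cv2.imwrite("pics/s8.png",cv2.convertScaleAbs(o[...,::-1],alpha=1.6))
E
```

```text
(no output)
```

View pics/s8.png

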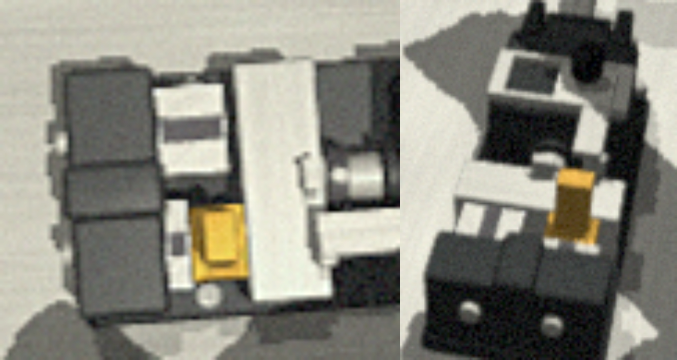

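The block is clamped flush between ram and short die at (218,240), and the force jumped on contact. I'll add a little more load and check that it holds.

```bash
python3 -m handwheel '{"slide":[[0,0,0.0005],[0,0,0.001],[0,0,0.001],[0,0,0.001]],"yaw":[0,0,0,0],"jaw":[-0.5,-0.5,-0.5,-0.5]}' 50; python3 -m handwheel '{"slide":[[0,0,0],[0,0,0],[0,0,0],[0,0,0],[0,0,0],[0,0,0],[0,0,0],[0,0,0]],"yaw":[0,0,0,0,0,0,0,0],"jaw":[-0.5,-0.5,-0.5,-0.5,-0.5,-0.5,-0.5,-0.5]}' 50
```

```text
time: 22.05
eef_pos: [0.5661, -0.3043, 0.0968]
eef_rot: [0.002, 0.688, 0.726, -0.001]
contact_force: [-4.4, 2.5, 17.7]
width: 0.308
gripper_force: 49.7
time: 23.05
eef_pos: [0.5661, -0.3043, 0.0968]
eef_rot: [0.002, 0.688, 0.726, -0.001]
contact_force: [-5.7, 1.5, 18.3]
width: 0.309
gripper_force: 49.7
```

The load is steady at about 18 N, roughly 10 N above the free pull, and the lever is held. Handing in.

```bash
python3 -c "
from workcell import sign_off
print(sign_off())"
```

```text
the job is handed in; nothing more can be done
None
```

I released the lock to its end stop and set the brass block down in the wide gap. The job is handed in with the lever still held at about 18 N, roughly 10 N past contact, pressing the block flush on the short die.

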